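# Load a wire spool on the pay-off stand and close its keeper

## Task

Take the taller of the two wire spools off its leaning peg and mount it on the upright spindle of the pay-off stand, lowering it gently, not dropping it, until it is fully home on its seat. Then swing the stand's keeper arm over the top of the spool to its closed stop. Leave the shorter spool, the wrench and the jar where they are.

Things in the scene. Friction and masses are not known exactly. Their poses are not given: they have to be found in the camera images.
- spool_tall: The taller of two wire spools. 50 mm tall; two grey end flanges 60 mm across, 9 mm thick, between them a rigid copper-coloured winding 52 mm across; plain 20 mm bore right through. About 0.3 kg. Origin at the centre of the end face that rests on the rack at the start; z runs along the bore to the other end (leaning 35 degrees at the start). Either end may go down on the spindle.
- spool_tall_mid (a point): Middle of the taller spool, on its bore axis, 25 mm from either end face; z along the bore.
- spool_short: The shorter spool, only 30 mm tall, otherwise the same as the taller one (60 mm flanges, 20 mm bore), about 0.2 kg; sits on the other peg of the rack. Origin and axes as for the taller spool. Leave it there.
- rack: Fixed grey rack, 120 x 250 mm. Its plate slopes down towards the rack's -x (robot's side); two pegs square to it lean 35 degrees (0.61 rad) from vertical, tops towards -x. Pegs: 16 mm across, 35 mm long, 130 mm apart along y. Each spool is threaded on a peg, flat on the plate; draw it off along the peg. Which is on which varies. Origin under its centre; plate face 83 mm above it.
- stand: Fixed pay-off stand: grey base plate 200 x 110 x 20 mm (length along x), on it an upright steel spindle with a round seat at its foot and, 85 mm from the spindle on the stand's +x side, a post 20 mm across that carries the keeper arm. Origin on the bench under the spindle; z up.
- seat (a point): Centre of the seat's upper face (56 mm across), 30 mm above the bench; axes as the stand's. The upright spindle rises 44 mm from it, 16 mm across, its last 8 mm tapering to 8 mm. A spool fully home rests flat on the seat and hides the spindle; the taller spool's upper face is then 50 mm above the seat.
- keeper (a joint): Keeper arm angle (rad) about the post. 0 = closed, at its stop: arm points from post to the stand's -x, over the spindle. Grows clockwise seen from above (1.57 = arm to the stand's +y), up to 1.9; starts at 1.1 to 1.6. Lightly stiff (0.06 N m), stays where left. Flat bar 22 mm wide, 8 mm thick, underside 55 mm above the seat, so it passes 5 mm over the taller spool when home.
- keeper_knob (a point): Centre of the top of the keeper's black upright cylindrical knob, 18 mm across and 34 mm tall, standing on the arm 115 mm from the hinge axis; its top is 127 mm above the bench.
- keeper_hinge (a point): Point on the keeper's hinge axis, at the arm's upper face, 93 mm above the bench.
- wrench: Loose steel wrench, 170 mm long, lying on the bench between rack and stand; leave alone. Origin near the middle of its underside.
- jar: Loose white jar with black lid, 60 mm across and 70 mm tall, on the bench; leave alone. Origin at the centre of its underside.
There are look-alikes about, which are no part of the job. What is shaped like the spool_tall but green or purple is not meant.

How it is judged (in metres and radians):
On the way, in this order (a step that is already met when the one before it is completed fails the run):
1. the taller spool is on the spindle, fully down on its seat, with the keeper still open (horizontal distance between spool_tall_mid and seat below 0.006 m and z of spool_tall_mid in the frame of seat between 0.018 and 0.029 m and angle between the z axis of spool_tall and the z axis of stand, either way round below 0.08 rad and value of joint keeper above 0.6 rad), for 0.2 s.
2. the keeper arm is swung over the spool to its stop (horizontal distance between spool_tall_mid and seat below 0.006 m and z of spool_tall_mid in the frame of seat between 0.018 and 0.029 m and angle between the z axis of spool_tall and the z axis of stand, either way round below 0.08 rad and value of joint keeper below 0.12 rad), for 0.2 s.
At the end, for the whole second after the job is handed in: The taller spool is on the spindle (axis within 6 mm of the seat's centre, aligned within 0.08 rad), its lower face within 4 mm of the seat, at rest (under 0.03 m/s), and the keeper is within 0.12 rad of its closed stop (all of step 2 and linear speed of spool_tall below 0.03 m/s); the robot touches nothing.
It fails at once if the taller spool is dropped down the spindle (moves faster than 0.4 m/s while on it, a fall of over about 8 mm) (horizontal distance between spool_tall_mid and seat below 0.012 m and z of spool_tall_mid in the frame of seat below 0.068 m and linear speed of spool_tall above 0.4 m/s).
It fails at once if the shorter spool is moved more than 20 mm (distance of spool_short from where it was at the start of the episode above 0.02 m).
It fails at once if the wrench is moved more than 30 mm (distance of wrench from where it was at the start of the episode above 0.03 m).
It fails at once if the jar is moved more than 30 mm (distance of jar from where it was at the start of the episode above 0.03 m).
It fails at once if the taller spool is jammed hard onto the stand (over 60 N) (contact force between spool_tall and stand above 60 N).
It also fails if it takes over 61 s, if anything falls off the work surface, if the arm or the gripper's body presses on something with over 40 N, if the wrist force passes 120 N, or if a joint passes its speed limit or range.

## Robot

A 6-joint arm with a two-finger parallel gripper is mounted at the origin on the work surface. World frame = base frame: x ahead of the robot, y to its left, z up, the work surface at z = 0. Lengths are in mm, angles in rad, forces in N, time in s.
With the tool pointing down it reaches from about 350 to 725 mm from the base axis. Payload 6 kg.
Tool frame: the origin (TCP) lies between the finger pads; the fingertips stand 19 mm ahead of it and the grasp point (between the pads) is the TCP; x points along the fingers, z is the direction in which the jaws open and shut, and the axes are right-handed (so a half turn about x gives the same grasp; the last joint's range is limited). The gripper opens to 85 mm and grips with 20 to 120 N. Pads are 22 mm wide; open, the fingers measure 114 mm over their backs; the gripper's body (76 mm by 85 mm) begins 54 mm behind the grasp point. The pads swing forward as they close: fully open they stand 13 mm farther back than shut.
Start: joints at [-0.945, 0.04, 0.085, 0, -1.615, -0.334], TCP at [172.616, -574.612, 250.261] pointing down, gripper open.
Joint ranges: [-2.56, 2.56], [-1.29, 2.01], [-1.08, 1.49], [-3.29, 1.98], [-2.81, -0.18], [-2.99, 2.99]. Speed limits (rad/s): [2.57, 2.57, 3.01, 3.14, 3.14, 3.14].

## Interface

Orientations are given as a unit quaternion [x, y, z, w].
In Python, from bench import env, imaging gives the robot as it stands.
- The arm moves only by the tool send_rows, never from a script. Its argument "motion" is a list of rows, each an object with "dp": the shift along the tool's x, y, z in cm, a list of three; "yaw": the turn about the tool's x in degrees. In form: [{"dp": [dx, dy, dz], "yaw": yaw}, ...]. A call has 1 to 8 rows; each row shifts and turns the commanded pose from where the row before left it, along the tool's axes as they then stand; what a row does not reach is not made up. A row lasts 1/10 s, in which the tool goes at most 50 mm and 8.59 degrees, less where a joint would pass 70% of its speed; a pose out of reach is approached as far as the arm can. A call with a gripper value outside its range is refused whole. "grip" is the closure, from 0 (fully open) to 1 (shut), set as the call begins (left out, the last holds). The fingers move at their own pace and stop on an object; "newtons" is the grip in N (left out, the last holds). Time passes only in rows, so rows that do not move let the fingers close. It gives the time, the measured TCP pose, the force and the opening at its end, in the units of the state.
- env.get_state(): the state, without advancing time (a new reading comes with each control period).
- imaging.capture(name): name is "scene" or "top"; returns the picture (480x640x3 uint8, red, green, blue); there is no depth.
- imaging.camera_info(name): a dict with "fx", "fy", "cx", "cy" (pixels), "pose" (4x4, takes a point from camera to world coordinates). Camera axes: x right, y up, looking along -z (the intrinsics and any distortion apply to the point x, -y, -z); pixel columns grow to the right and rows downward; lengths in mm; the calibration is good to about 2 mm. A picture is of the moment at which its call begins. camera_info takes no time and is no camera call.
- env.job_done(): hands the job in, once; it reports no verdict.
The state is a dict: "time": time; "joint_positions": joint angles; "dq": joint speeds; "effort": joint torques, N m; "eef_pos": TCP position; "tool_rot": TCP orientation; "ft_force": force on the tool from outside, world axes, zero at the start; "wrist_torque": the same for the moment, N m; "grip_width": finger opening in mm.
Only numpy, scipy, OpenCV 4.12 (cv2) and the standard library are available. Lean on these libraries where they do the work, as an engineer would, in place of code of your own. Each camera call takes 0.05 s, during which the arm holds its last target. There are 200 camera calls.

## Working session

There is one attempt and no reset: what is moved stays moved. The work goes in short steps, Python scripts to look and compute and a tool call to move; the robot and the scene stay as the last step left them, time stands still between calls to the robot, and variables do not carry over. Pictures are saved under pics/ and viewed, about 8 in all and at most 12, crops included, and the job is handed in when it is done.

Besides the shell and the picture viewer there is one more tool, called after "Call:" in YAML: its name, and indented under it one key for each argument. send_rows: Moves the arm, as the interface text tells. Its arguments: {"type":"object","properties":{"motion":{"type":"array","items":{"type":"object","properties":{"dp":{"type":"array","items":{"type":"number"}},"yaw":{"type":"number"}}}},"grip":{"type":"number"},"newtons":{"type":"number"}},"required":["motion"]}

```bash
mkdir -p pics; ls
python3 - <<'E'
from bench import env, imaging
import cv2, numpy as np
np.set_printoptions(precision=4,suppress=True)
print(env.get_state())
for n in ("scene","top"):
    im=imaging.capture(n); cv2.imwrite(f"pics/{n}0.png",im[:,:,::-1]); i=imaging.camera_info(n); print(n,i)
E
```

```text
pics
{'time': 0.0, 'joint_positions': array([-0.9453,  0.0408,  0.0838, -0.0005, -1.6155, -0.3337]), 'dq': array([ 0.0004, -0.0007, -0.0009,  0.0003, -0.0001, -0.0004]), 'effort': array([  0.0014, -36.8203,  34.7409,   6.9321,  -0.0054,  -0.    ]), 'eef_pos': array([ 172.5892, -574.3401,  249.2862]), 'tool_rot': array([-0.5669,  0.4217,  0.5679,  0.4223]), 'ft_force': array([-1.0362,  0.0405, -0.2801]), 'wrist_torque': array([-0.0243,  0.0565, -0.0179]), 'grip_width': 85.48142233722979}
scene {'fx': 608.0723976319798, 'fy': 608.0723976319798, 'cx': 317.95015811348924, 'cy': 246.91698881599146, 'pose': array([[  -0.4608,   -0.5337,    0.7091, 1499.7425],
       [   0.8872,   -0.2977,    0.3525,  511.63  ],
       [   0.023 ,    0.7916,    0.6107,  888.9373],
       [   0.    ,    0.    ,    0.    ,    1.    ]])}
top {'fx': 526.3030750872817, 'fy': 526.3030750872817, 'cx': 320.6958029471222, 'cy': 249.1313864923629, 'pose': array([[   0.0073,    0.9958,   -0.0911,  468.3294],
       [  -0.9999,    0.0062,   -0.0122,   45.1958],
       [  -0.0116,    0.0912,    0.9958, 1168.8541],
       [   0.    ,    0.    ,    0.    ,    1.    ]])}
```

View pics/scene0.png

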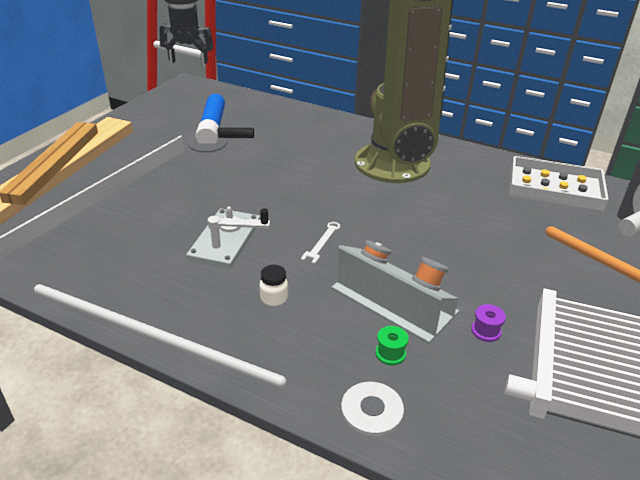

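View pics/top0.png

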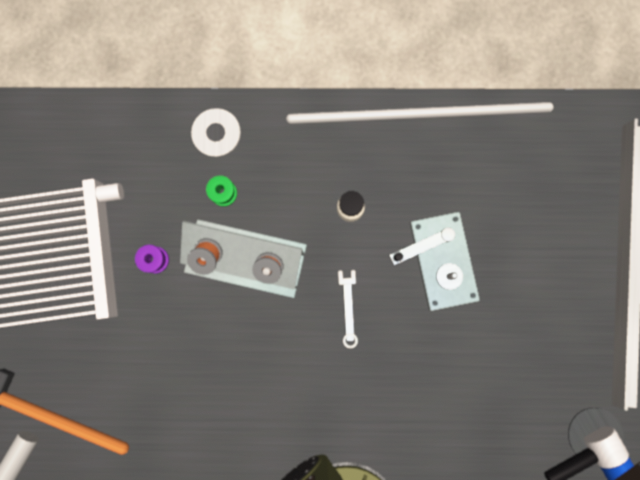

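Scene: the tall spool is on the rack's +y peg (top ≈(205,258), scene ≈(430,270)). The stand is at top ≈(450,275), with the keeper knob at (397,257). Next are enlarged crops.

```bash
cat > h.py <<'E'
import cv2, numpy as np
from bench import env, imaging
from scipy.spatial.transform import Rotation as R
np.set_printoptions(precision=3,suppress=True)
def grab(n,tag):
    im=imaging.capture(n)[:,:,::-1].copy(); cv2.imwrite(f"pics/{tag}.png",im); return im
def crop(im,u,v,w,h,k):
    c=cv2.resize(im[v:v+h,u:u+w],None,fx=k,fy=k,interpolation=cv2.INTER_CUBIC)
    for i in range(0,w,10):
        cv2.line(c,(i*k,0),(i*k,8 if (u+i)%50 else 16),(0,255,255),1)
        if (u+i)%20==0: cv2.putText(c,str(u+i),(i*k,22),0,.35,(0,255,255),1)
    for i in range(0,h,10):
        cv2.line(c,(0,i*k),(8,i*k),(0,255,255),1)
        if (v+i)%20==0: cv2.putText(c,str(v+i),(10,i*k+4),0,.35,(0,255,255),1)
    return c
def ray(n,u,v):
    i=imaging.camera_info(n); P=np.array(i["pose"])
    d=P[:3,:3]@np.array([(u-i["cx"])/i["fx"],-(v-i["cy"])/i["fy"],-1]); return P[:3,3],d
def atz(n,u,v,z):
    o,d=ray(n,u,v); return o+d*(z-o[2])/d[2]
def proj(n,p):
    i=imaging.camera_info(n); P=np.array(i["pose"]); q=(np.atleast_2d(p)-P[:3,3])@P[:3,:3]
    return np.c_[i["cx"]+i["fx"]*q[:,0]/-q[:,2], i["cy"]+i["fy"]*q[:,1]/q[:,2]]
def both(a,b):
    o1,d1=ray("top",*a);o2,d2=ray("scene",*b)
    s=np.linalg.lstsq(np.c_[d1,-d2],o2-o1,rcond=None)[0]
    p,q=o1+s[0]*d1,o2+s[1]*d2; return (p+q)/2,np.linalg.norm(p-q)
E
python3 - <<'E'
from h import *
t=cv2.imread("pics/top0.png");s=cv2.imread("pics/scene0.png")
m=np.vstack([np.hstack([crop(t,175,210,133,100,3),crop(s,325,230,133,100,3)]),np.hstack([crop(t,380,210,133,100,3),crop(s,180,190,133,100,3)])])
cv2.imwrite("pics/m0.png",m)
E
```

```text
(no output)
```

View pics/m0.png

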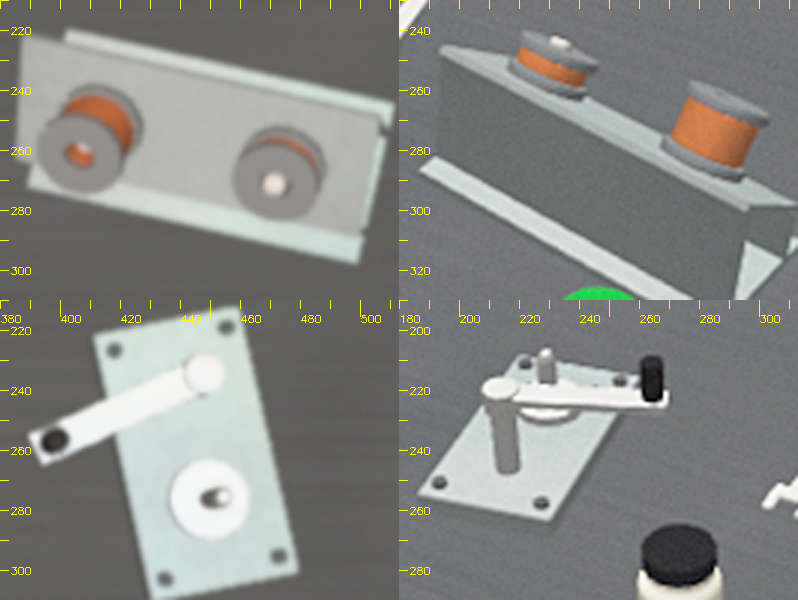

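Run:
```python
from h import *
print("tall top", both((202,260.5),(435,265)))
print("short peg tip", both((266.3,271.3),(378.7,244)))
print("spindle tip z74",both((454,275.7),(229,207.3)),atz("top",454,275.7,74), "seat",atz("top",449.7,276.3,30))
print("hinge",both((448,234.3),(214,218.7)),atz("top",448,234.3,93)); print("knob",both((398,256.7),(264.7,209.3)),atz("top",398,256.7,127))
for c in [(411.3,222),(460,212),(479.7,300.7),(430.7,310)]: print("corner",atz("top",*c,20))
# rack base corners guess (z ~6) right side
for c in [(197,220),(306,244),(295,297.5),(183,272)]: print("rack",atz("top",*c,6))
```

```text
tall top (array([539.792, 298.056, 115.149]), np.float64(2.7336852861885226))
short peg tip (array([519.676, 168.131, 106.827]), np.float64(0.6792481053958158))
spindle tip z74 (array([ 514.966, -218.948,   70.114]), np.float64(0.4363425062578019)) [ 514.901 -218.213   74.   ] seat [ 515.416 -219.531   30.   ]
hinge (array([ 598.5  , -201.845,   93.851]), np.float64(1.438436518555108)) [ 598.952 -202.697   93.   ]
knob (array([549.666, -95.616, 125.795]), np.float64(0.15941059714283987)) [549.536 -95.381 127.   ]
corner [ 634.561 -139.468   20.   ]
corner [ 657.36  -246.565   20.   ]
corner [ 463.466 -285.838   20.   ]
corner [ 442.653 -179.763   20.   ]
rack [638.397 336.548   6.   ]
rack [585.953  92.167   6.   ]
rack [467.426 115.226   6.   ]
rack [521.895 364.319   6.   ]
```

```bash
cat >> h.py <<'E'
# plan in the tool's axes: tool x is down; phi = world heading of the jaw axis (tool z)
def pose():
    s=env.get_state(); T=R.from_quat(s["tool_rot"]).as_matrix()
    return s,T,np.degrees(np.arctan2(T[1,2],T[0,2]))
def axes(phi):
    z=np.array([np.cos(np.radians(phi)),np.sin(np.radians(phi)),0]); x=np.array([0,0,-1.]); return np.c_[x,np.cross(z,x),z]
def plan(target,phi1=None,step=45.,start=None,phi0=None):
    s,T,p=pose(); start=np.array(s["eef_pos"]) if start is None else np.array(start); phi0=p if phi0 is None else phi0
    if phi1 is None: phi1=phi0
    dphi=(phi1-phi0+90)%180-90
    d=np.array(target,float)-start; n=int(max(np.ceil(np.linalg.norm(d)/step),np.ceil(abs(dphi)/8.0),1))
    print(f"n={n} start",start.round(1),"phi",round(phi0,2),"->",round(phi0+dphi,2),"q6",s["joint_positions"][5].round(2))
    for k in range(n): print((axes(phi0+dphi*k/n).T@d/n/10).round(2).tolist(), round(-dphi/n,2))
E
python3 - <<'E'
from h import *
s,T,p=pose(); print(T,p)
xr=np.array([.977,-.211,0]);a=np.array([-.5606,.121,.819]);foot=np.array([566.4,290.3,83])
g=foot-22*xr; g[2]=112; print("grasp",g,"rack y heading",np.degrees(np.arctan2(.977,.211)))
plan([500,-200,250],77.8); plan([g[0],g[1],190],77.8,start=[500,-200,250],phi0=p+((77.8-p+90)%180-90))
E
```

```text
[[-0.001 -0.958 -0.288]
 [ 0.001 -0.288  0.958]
 [-1.     0.     0.002]] 106.71833485962715
grasp [544.906 294.942 112.   ] rack y heading 77.81315978454914
n=12 start [ 172.6 -574.4  249.4] phi 106.72 -> 77.8 q6 -0.33
[-0.01, -3.51, 2.2] 2.41
[-0.01, -3.41, 2.35] 2.41
[-0.01, -3.31, 2.49] 2.41
[-0.01, -3.21, 2.63] 2.41
[-0.01, -3.09, 2.76] 2.41
[-0.01, -2.97, 2.89] 2.41
[-0.01, -2.85, 3.01] 2.41
[-0.01, -2.72, 3.13] 2.41
[-0.01, -2.59, 3.24] 2.41
[-0.01, -2.45, 3.34] 2.41
[-0.01, -2.31, 3.44] 2.41
[-0.01, -2.16, 3.54] 2.41
n=12 start [ 500 -200  250] phi 77.8 -> 77.8 q6 -0.33
[0.5, 0.51, 4.11] -0.0
[0.5, 0.51, 4.11] -0.0
[0.5, 0.51, 4.11] -0.0
[0.5, 0.51, 4.11] -0.0
[0.5, 0.51, 4.11] -0.0
[0.5, 0.51, 4.11] -0.0
[0.5, 0.51, 4.11] -0.0
[0.5, 0.51, 4.11] -0.0
[0.5, 0.51, 4.11] -0.0
[0.5, 0.51, 4.11] -0.0
[0.5, 0.51, 4.11] -0.0
[0.5, 0.51, 4.11] -0.0
```

Call:
send_rows:
  motion:
    - {"dp": [0,-3.5,2.2],"yaw": 2.4}
    - {"dp": [0,-3.4,2.35],"yaw": 2.4}
    - {"dp": [0,-3.3,2.5],"yaw": 2.4}
    - {"dp": [0,-3.2,2.6],"yaw": 2.4}
    - {"dp": [0,-3.1,2.75],"yaw": 2.4}
    - {"dp": [0,-3.0,2.9],"yaw": 2.4}
    - {"dp": [0,-2.85,3.0],"yaw": 2.4}
    - {"dp": [0,-2.7,3.1],"yaw": 2.4}
  grip: 0
  newtons: 40

```text
time: 0.9
eef_pos: [391.2, -323.9, 250.0]
tool_rot: [-0.488, 0.511, 0.489, 0.511]
ft_force: [0.3, -0.3, 0.5]
grip_width: 85.5
```

Call:
send_rows:
  motion:
    - {"dp": [0,-2.6,3.25],"yaw": 2.4}
    - {"dp": [0,-2.45,3.35],"yaw": 2.4}
    - {"dp": [0,-2.3,3.45],"yaw": 2.4}
    - {"dp": [0,-2.2,3.5],"yaw": 2.4}
    - {"dp": [0,0.5,4.1]}
    - {"dp": [0,0.5,4.1]}
    - {"dp": [0,0.5,4.1]}
    - {"dp": [0,0.5,4.1]}

```text
invalid input at $.motion[4]: expected keys dp, yaw
```

Call:
send_rows:
  motion:
    - {"dp": [0,0.5,4.1]}
    - {"dp": [0,0.5,4.1]}
    - {"dp": [0,0.5,4.1]}
    - {"dp": [1,0.5,4.1]}
    - {"dp": [1,0.5,4.1]}
    - {"dp": [1,0.5,4.1]}
    - {"dp": [1,0.5,4.1]}
    - {"dp": [1,0.5,4.1]}

```text
invalid input at $.motion[0]: expected keys dp, yaw
```

Run:
```python
from h import *
plan([544.9,294.9,112],77.8)
print(pose()[0]["joint_positions"])
```

```text
n=15 start [ 391.2 -323.9  250. ] phi 87.42 -> 77.8 q6 -1.32
[0.92, -0.84, 4.17] 0.64
[0.92, -0.79, 4.18] 0.64
[0.92, -0.74, 4.19] 0.64
[0.92, -0.7, 4.19] 0.64
[0.92, -0.65, 4.2] 0.64
[0.92, -0.6, 4.21] 0.64
[0.92, -0.56, 4.21] 0.64
[0.92, -0.51, 4.22] 0.64
[0.92, -0.46, 4.23] 0.64
[0.92, -0.41, 4.23] 0.64
[0.92, -0.37, 4.23] 0.64
[0.92, -0.32, 4.24] 0.64
[0.92, -0.27, 4.24] 0.64
[0.92, -0.22, 4.24] 0.64
[0.92, -0.18, 4.25] 0.64
[-0.295 -0.206 -0.147 -0.    -1.63  -1.321]
```

Call:
send_rows:
  motion:
    - {"dp": [0.3,-0.85,4.2],"yaw": 0.6}
    - {"dp": [0.3,-0.8,4.2],"yaw": 0.6}
    - {"dp": [0.3,-0.75,4.2],"yaw": 0.6}
    - {"dp": [0.3,-0.7,4.2],"yaw": 0.6}
    - {"dp": [0.3,-0.65,4.2],"yaw": 0.6}
    - {"dp": [0.3,-0.6,4.2],"yaw": 0.6}
    - {"dp": [0.3,-0.55,4.2],"yaw": 0.6}
    - {"dp": [0.3,-0.5,4.2],"yaw": 0.6}

```text
time: 1.7
eef_pos: [471.0, 7.1, 226.0]
tool_rot: [-0.467, 0.531, 0.467, 0.531]
ft_force: [0.4, -0.2, -0.0]
grip_width: 85.6
```

Call:
send_rows:
  motion:
    - {"dp": [0.3,-0.45,4.2],"yaw": 0.7}
    - {"dp": [0.3,-0.4,4.2],"yaw": 0.7}
    - {"dp": [0.3,-0.35,4.2],"yaw": 0.7}
    - {"dp": [0.3,-0.3,4.2],"yaw": 0.7}
    - {"dp": [0.3,-0.25,4.2],"yaw": 0.7}
    - {"dp": [0.3,-0.25,4.2],"yaw": 0.7}
    - {"dp": [0.3,-0.2,4.2],"yaw": 0.7}
    - {"dp": [0,0,0],"yaw": 0}

```text
time: 2.5
eef_pos: [540.3, 295.4, 201.7]
tool_rot: [-0.445, 0.551, 0.445, 0.548]
ft_force: [-0.4, -0.1, -1.0]
grip_width: 85.2
```

Run:
```python
from h import *
plan([544.9,294.9,112],77.8)
xr=np.array([.977,-.211,0]);a=np.array([-.5606,.121,.819]);foot=np.array([566.4,290.3,83])
top=foot+50*a
print("pred spool top in scene",proj("scene",[top,foot]))
im=grab("scene","s1"); cv2.imwrite("pics/s1c.png",crop(im,330,130,200,200,3))
```

```text
n=2 start [540.3 295.4 201.7] phi 77.98 -> 77.8 q6 -2.6
[4.49, -0.23, 0.03] 0.09
[4.49, -0.23, 0.03] 0.09
pred spool top in scene [[434.345 261.013]
 [424.169 283.422]]
```

View pics/s1c.png

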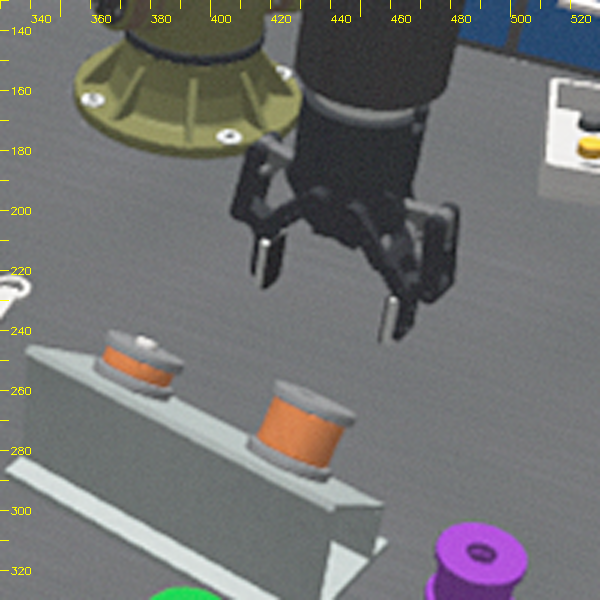

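Call:
send_rows:
  motion:
    - {"dp": [4,-0.3,0],"yaw": 0.2}
    - {"dp": [3,-0.15,0],"yaw": 0}
    - {"dp": [2,0,0],"yaw": 0}
    - {"dp": [0,0,0],"yaw": 0}

```text
time: 2.95
eef_pos: [543.6, 289.0, 111.6]
tool_rot: [-0.443, 0.553, 0.443, 0.549]
ft_force: [0.4, -1.2, -0.8]
grip_width: 85.4
```

Run:
```python
from h import *
print(pose()[0])
a=crop(grab("scene","s2"),360,180,133,200,3);b=crop(grab("top","t2"),140,180,133,200,3); cv2.imwrite("pics/m2.png",np.hstack([a,b]))
```

```text
{'time': 2.95, 'joint_positions': array([ 0.813,  0.114, -0.089, -0.001, -1.373, -2.6  ]), 'dq': array([ 0.002, -0.027,  0.07 ,  0.029, -0.035, -0.002]), 'effort': array([  0.051, -40.524,  34.4  ,   6.943,   0.426,   0.003]), 'eef_pos': array([543.584, 288.977, 111.629]), 'tool_rot': array([-0.443,  0.553,  0.443,  0.549]), 'ft_force': array([ 0.416, -1.222, -0.829]), 'wrist_torque': array([0.005, 0.029, 0.094]), 'grip_width': 85.3599157060649}
```

View pics/m2.png

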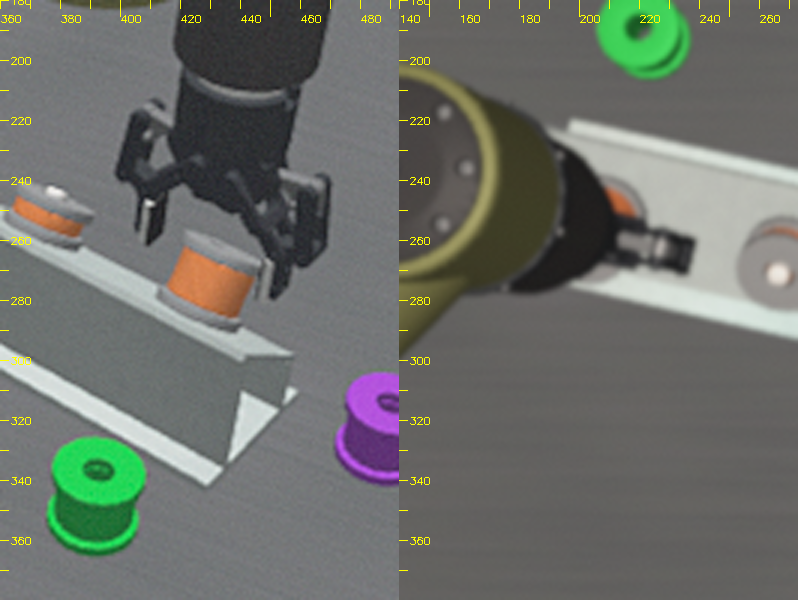

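Both fingers straddle the spool (scene: pads at ≈(409,248) and (443,268), spool 417–445), but the gripper sits about 6 mm too far to −y. I'll correct that and close.

Call:
send_rows:
  motion:
    - {"dp": [0,-0.1,0.6],"yaw": 0}
    - {"dp": [0,0,0],"yaw": 0}

```text
time: 3.25
eef_pos: [548.3, 297.4, 117.2]
tool_rot: [-0.443, 0.55, 0.443, 0.552]
ft_force: [0.7, 0.9, -0.6]
grip_width: 85.4
```

Call:
send_rows:
  motion:
    - {"dp": [0,0,0],"yaw": 0}
    - {"dp": [0,0,0],"yaw": 0}
    - {"dp": [0,0,0],"yaw": 0}
    - {"dp": [0,0,0],"yaw": 0}
    - {"dp": [0,0,0],"yaw": 0}
    - {"dp": [0,0,0],"yaw": 0}
    - {"dp": [0,0,0],"yaw": 0}
  grip: 1
  newtons: 30

```text
time: 3.95
eef_pos: [547.5, 296.2, 116.4]
tool_rot: [-0.443, 0.551, 0.443, 0.551]
ft_force: [-3.3, -1.8, 5.2]
grip_width: 58.9
```

Call:
send_rows:
  motion:
    - {"dp": [-0.4,0.28,0],"yaw": 0}
    - {"dp": [-0.66,0.46,0],"yaw": 0}
    - {"dp": [-0.66,0.46,0],"yaw": 0}
    - {"dp": [-0.66,0.46,0],"yaw": 0}
    - {"dp": [-0.66,0.46,0],"yaw": 0}
    - {"dp": [-0.66,0.46,0],"yaw": 0}
    - {"dp": [-0.66,0.46,0],"yaw": 0}
    - {"dp": [0,0,0],"yaw": 0}

```text
time: 4.75
eef_pos: [517.4, 303.7, 160.3]
tool_rot: [-0.443, 0.55, 0.444, 0.551]
ft_force: [0.4, 0.1, -3.6]
grip_width: 59.3
```

Run:
```python
from h import *
s,T,p=pose(); print(s["eef_pos"],p,s["ft_force"])
a=crop(grab("scene","s3"),360,150,133,200,3);b=crop(grab("top","t3"),140,180,133,200,3); cv2.imwrite("pics/m3.png",np.hstack([a,b]))
```

```text
[517.423 303.694 160.325] 77.67153616162963 [ 0.351  0.135 -3.571]
```

View pics/m3.png

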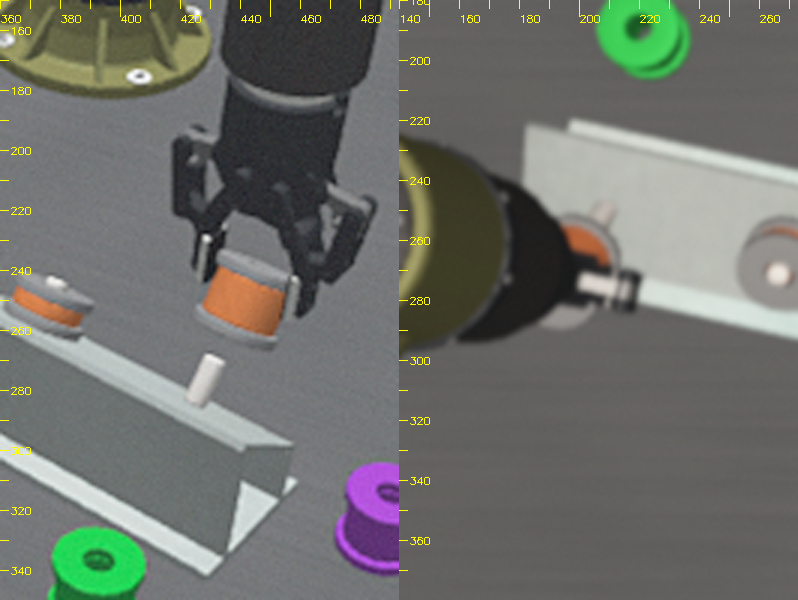

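Spool held, clear of the peg (tip at scene ≈(430,270)), and still leaning about 35°. The tool stays vertical, so I'll tip the spool upright on open bench on the robot's side of the rack, then regrip it.

Run:
```python
from h import *
plan([400,250,165],77.7,step=22); plan([400,250,56],77.7,step=20,start=[400,250,165])
```

```text
n=6 start [517.5 303.2 159. ] phi 77.64 -> 77.7 q6 -2.65
[-0.1, 1.72, -1.29] -0.01
[-0.1, 1.72, -1.29] -0.01
[-0.1, 1.72, -1.29] -0.01
[-0.1, 1.72, -1.29] -0.01
[-0.1, 1.72, -1.28] -0.01
[-0.1, 1.72, -1.28] -0.01
n=6 start [400 250 165] phi 77.64 -> 77.7 q6 -2.65
[1.82, 0.0, 0.0] -0.01
[1.82, 0.0, 0.0] -0.01
[1.82, 0.0, 0.0] -0.01
[1.82, 0.0, 0.0] -0.01
[1.82, 0.0, 0.0] -0.01
[1.82, 0.0, 0.0] -0.01
```

Call:
send_rows:
  motion:
    - {"dp": [-0.1,1.0,-0.7],"yaw": 0}
    - {"dp": [-0.1,1.7,-1.3],"yaw": 0}
    - {"dp": [-0.1,2.0,-1.5],"yaw": 0}
    - {"dp": [-0.1,2.0,-1.5],"yaw": 0}
    - {"dp": [-0.1,1.7,-1.3],"yaw": 0}
    - {"dp": [0.5,1.2,-0.9],"yaw": 0}
    - {"dp": [1.5,0.7,-0.5],"yaw": 0}
    - {"dp": [2,0,0],"yaw": 0}

```text
time: 5.65
eef_pos: [400.3, 250.0, 124.4]
tool_rot: [-0.443, 0.55, 0.444, 0.552]
ft_force: [-0.1, -0.5, -3.3]
grip_width: 59.3
```

Call:
send_rows:
  motion:
    - {"dp": [2,0,0],"yaw": 0}
    - {"dp": [2,0,0],"yaw": 0}
    - {"dp": [1.5,0,0],"yaw": 0}
    - {"dp": [0.7,0,0],"yaw": 0}
    - {"dp": [0,0,0],"yaw": 0}
    - {"dp": [0,0,0],"yaw": 0}

```text
time: 6.25
eef_pos: [401.0, 250.1, 62.7]
tool_rot: [-0.443, 0.551, 0.443, 0.551]
ft_force: [-0.4, 0.2, -3.7]
grip_width: 59.2
```

Call:
send_rows:
  motion:
    - {"dp": [0.4,0,0],"yaw": 0}
    - {"dp": [0.4,0,0],"yaw": 0}
    - {"dp": [0.2,0,0],"yaw": 0}
    - {"dp": [0,0,0],"yaw": 0}

```text
time: 6.65
eef_pos: [400.7, 249.8, 51.9]
tool_rot: [-0.443, 0.551, 0.443, 0.551]
ft_force: [0.4, -0.0, -3.3]
grip_width: 58.7
```

Call:
send_rows:
  motion:
    - {"dp": [0.2,0,0],"yaw": 0}
    - {"dp": [0.1,0,0],"yaw": 0}
    - {"dp": [0,0,0],"yaw": 0}
  newtons: 20

```text
time: 6.95
eef_pos: [401.9, 249.9, 51.2]
tool_rot: [-0.444, 0.55, 0.443, 0.552]
ft_force: [-1.5, -3.3, 6.2]
grip_width: 59.2
```

Call:
send_rows:
  motion:
    - {"dp": [0.02,-0.47,0],"yaw": 0}
    - {"dp": [0.05,-0.47,0],"yaw": 0}
    - {"dp": [0.1,-0.46,0],"yaw": 0}
    - {"dp": [0.13,-0.45,0],"yaw": 0}
    - {"dp": [0.17,-0.43,0],"yaw": 0}
    - {"dp": [0.2,-0.41,0],"yaw": 0}
    - {"dp": [0.2,-0.4,0],"yaw": 0}
    - {"dp": [0,0,0],"yaw": 0}

```text
time: 7.75
eef_pos: [431.4, 243.8, 42.1]
tool_rot: [-0.443, 0.551, 0.443, 0.551]
ft_force: [-6.5, -3.3, 15.6]
grip_width: 58.9
```

Run:
```python
from h import *
s,T,p=pose(); print(s["eef_pos"],p,s["ft_force"])
a=crop(grab("scene","s4"),330,130,133,150,3);b=crop(grab("top","t4"),140,220,133,150,3); cv2.imwrite("pics/m4.png",np.hstack([a,b]))
```

```text
[431.364 243.835  42.127] 77.63532398285938 [-6.47  -3.295 15.585]
```

View pics/m4.png

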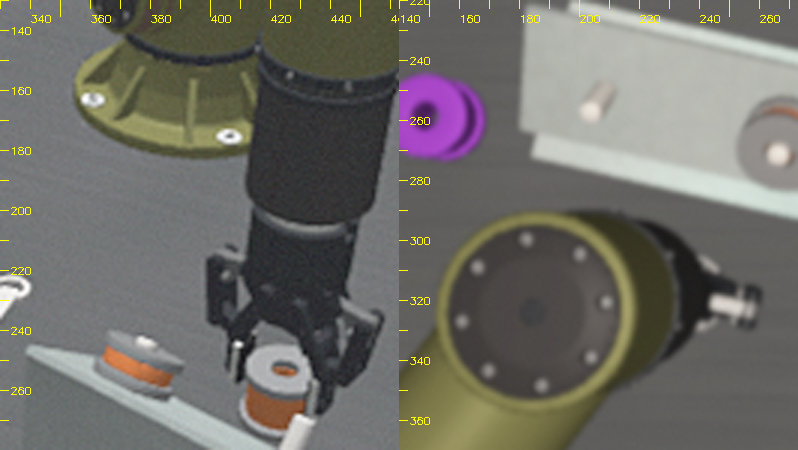

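Run:
```python
from h import *
print("bore",atz("scene",422,252,50), "face ctr", atz("scene",419.5,252,50))
```

```text
bore [428.048 240.531  50.   ] face ctr [430.804 235.584  50.   ]
```

Call:
send_rows:
  motion:
    - {"dp": [0,0,0],"yaw": 0}
    - {"dp": [0,0,0],"yaw": 0}
    - {"dp": [0,0,0],"yaw": 0}
    - {"dp": [0,0,0],"yaw": 0}
    - {"dp": [0,0,0],"yaw": 0}
    - {"dp": [0,0,0],"yaw": 0}
  grip: 0

```text
time: 8.45
eef_pos: [430.8, 243.2, 40.1]
tool_rot: [-0.443, 0.551, 0.443, 0.551]
ft_force: [1.1, -0.2, 0.4]
grip_width: 85.4
```

Run:
```python
from h import *
s,T,p=pose(); print(s["eef_pos"],p,s["ft_force"],s["grip_width"])
a=crop(grab("scene","s5"),390,210,66,75,6);b=crop(grab("top","t5"),170,260,66,75,6); cv2.imwrite("pics/m5.png",np.hstack([a,b]))
```

```text
[430.761 243.234  40.058] 77.61805589312279 [ 1.082 -0.229  0.392] 85.37203946099467
```

View pics/m5.png

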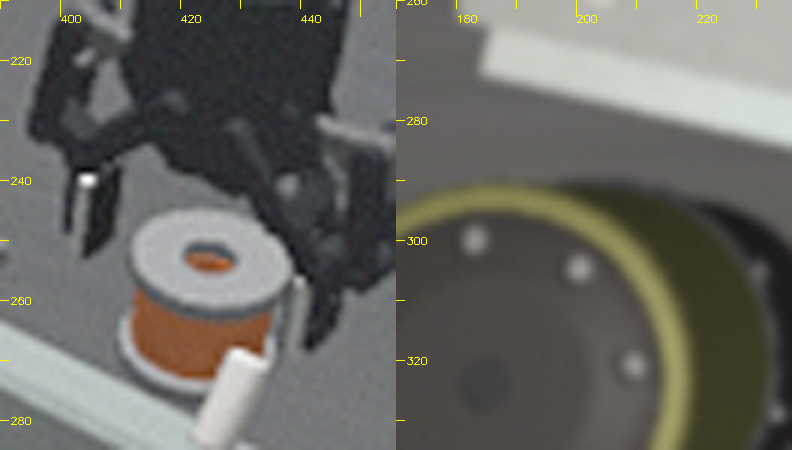

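Spool stands flat on the bench, bore centre at scene (423.4,252.5), between the open fingers.

Run:
```python
from h import *
c=atz("scene",423.4,252.5,50);print(c)
plan([c[0],c[1],29]); plan([c[0],c[1],29],167.6,start=[c[0],c[1],29])
```

```text
[428.241 243.92   50.   ]
n=1 start [430.8 243.3  40.2] phi 77.62 -> 77.62 q6 -2.71
[1.12, 0.26, 0.01] -0.0
n=12 start [428.2 243.9  29. ] phi 77.62 -> 167.6 q6 -2.71
[0.0, 0.0, 0.0] -7.5
[0.0, 0.0, 0.0] -7.5
[0.0, 0.0, 0.0] -7.5
[0.0, 0.0, 0.0] -7.5
[0.0, 0.0, 0.0] -7.5
[0.0, 0.0, 0.0] -7.5
[0.0, 0.0, 0.0] -7.5
[0.0, 0.0, 0.0] -7.5
[0.0, 0.0, 0.0] -7.5
[0.0, 0.0, 0.0] -7.5
[0.0, 0.0, 0.0] -7.5
[0.0, 0.0, 0.0] -7.5
```

Call:
send_rows:
  motion:
    - {"dp": [0.5,0.25,0],"yaw": 0}
    - {"dp": [0.6,0,0],"yaw": 0}
    - {"dp": [0,0,0],"yaw": 0}

```text
time: 8.85
eef_pos: [427.7, 243.3, 27.8]
tool_rot: [-0.443, 0.552, 0.443, 0.55]
ft_force: [1.0, 0.3, 0.1]
grip_width: 85.6
```

Call:
send_rows:
  motion:
    - {"dp": [0,0,0],"yaw": 0}
    - {"dp": [0,0,0],"yaw": 0}
    - {"dp": [0,0,0],"yaw": 0}
    - {"dp": [0,0,0],"yaw": 0}
    - {"dp": [0,0,0],"yaw": 0}
    - {"dp": [0,0,0],"yaw": 0}
    - {"dp": [0,0,0],"yaw": 0}
  grip: 1
  newtons: 40

```text
time: 9.55
eef_pos: [428.6, 244.1, 29.8]
tool_rot: [-0.443, 0.551, 0.443, 0.551]
ft_force: [-1.6, -0.1, 6.0]
grip_width: 59.0
```

Run:
```python
from h import *
s,T,p=pose(); e=s["eef_pos"]
plan([e[0]-5,e[1],220],None,step=30); plan([515,-120,220],101.3,step=35,start=[e[0]-5,e[1],220]); plan([515,-219,160],101.3,step=35,start=[515,-120,220],phi0=101.3)
```

```text
n=7 start [428.6 244.1  29.8] phi 77.63 -> 77.63 q6 -2.71
[-2.72, 0.07, -0.02] -0.0
[-2.72, 0.07, -0.02] -0.0
[-2.72, 0.07, -0.02] -0.0
[-2.72, 0.07, -0.02] -0.0
[-2.72, 0.07, -0.02] -0.0
[-2.72, 0.07, -0.02] -0.0
[-2.72, 0.07, -0.02] -0.0
n=11 start [423.6 244.1 220. ] phi 77.63 -> 101.3 q6 -2.71
[0.0, -1.52, -3.05] -2.15
[0.0, -1.4, -3.11] -2.15
[0.0, -1.29, -3.16] -2.15
[0.0, -1.17, -3.21] -2.15
[0.0, -1.05, -3.25] -2.15
[0.0, -0.92, -3.28] -2.15
[0.0, -0.8, -3.32] -2.15
[0.0, -0.67, -3.34] -2.15
[0.0, -0.55, -3.37] -2.15
[0.0, -0.42, -3.39] -2.15
[0.0, -0.29, -3.4] -2.15
n=4 start [ 515 -120  220] phi 101.3 -> 101.3 q6 -2.71
[1.5, 0.48, -2.43] -0.0
[1.5, 0.48, -2.43] -0.0
[1.5, 0.48, -2.43] -0.0
[1.5, 0.48, -2.43] -0.0
```

Call:
send_rows:
  motion:
    - {"dp": [-1.5,0,0],"yaw": 0}
    - {"dp": [-2.5,0.1,0],"yaw": 0}
    - {"dp": [-3,0.1,0],"yaw": 0}
    - {"dp": [-3,0.1,0],"yaw": 0}
    - {"dp": [-3,0.1,0],"yaw": 0}
    - {"dp": [-3,0.1,0],"yaw": 0}
    - {"dp": [-2,-0.7,-1],"yaw": -1}
    - {"dp": [-1,-1.4,-2.5],"yaw": -2.1}

```text
time: 10.35
eef_pos: [436.8, 207.2, 219.7]
tool_rot: [-0.458, 0.538, 0.459, 0.538]
ft_force: [1.1, -0.9, -4.3]
grip_width: 59.0
```

Call:
send_rows:
  motion:
    - {"dp": [0,-1.3,-3.1],"yaw": -2.1}
    - {"dp": [0,-1.2,-3.2],"yaw": -2.1}
    - {"dp": [0,-1.1,-3.2],"yaw": -2.1}
    - {"dp": [0,-1.0,-3.3],"yaw": -2.1}
    - {"dp": [0,-0.9,-3.3],"yaw": -2.1}
    - {"dp": [0,-0.8,-3.3],"yaw": -2.1}
    - {"dp": [0,-0.7,-3.3],"yaw": -2.1}
    - {"dp": [0,-0.5,-3.4],"yaw": -2.1}

```text
time: 11.15
eef_pos: [503.0, -59.0, 217.3]
tool_rot: [-0.531, 0.466, 0.533, 0.465]
ft_force: [0.4, 0.7, -4.0]
grip_width: 58.8
```

Call:
send_rows:
  motion:
    - {"dp": [0,-0.4,-3.4],"yaw": -2.1}
    - {"dp": [0,-0.3,-3.4],"yaw": -1.5}
    - {"dp": [0,0,-3.0],"yaw": 0}
    - {"dp": [0,0.3,-2.4],"yaw": 0}
    - {"dp": [0,0.3,-1.5],"yaw": 0}
    - {"dp": [0,0,-0.7],"yaw": 0}
    - {"dp": [0,0,0],"yaw": 0}

```text
time: 11.85
eef_pos: [529.1, -199.9, 218.3]
tool_rot: [-0.545, 0.45, 0.546, 0.449]
ft_force: [0.0, 0.5, -4.7]
grip_width: 58.9
```

Run:
```python
from h import *
plan([515.2,-219,150],101.3,step=30)
```

```text
n=3 start [ 529.1 -199.9  218.3] phi 101.07 -> 101.3 q6 -1.37
[2.28, 0.58, -0.54] -0.08
[2.28, 0.58, -0.54] -0.08
[2.28, 0.58, -0.54] -0.08
```

Call:
send_rows:
  motion:
    - {"dp": [1,0.6,-0.5],"yaw": -0.2}
    - {"dp": [2.5,0.6,-0.6],"yaw": 0}
    - {"dp": [2.5,0.5,-0.5],"yaw": 0}
    - {"dp": [2,0,0],"yaw": 0}
    - {"dp": [1,0,0],"yaw": 0}
    - {"dp": [0,0,0],"yaw": 0}
    - {"dp": [0,0,0],"yaw": 0}

```text
time: 12.55
eef_pos: [516.1, -218.6, 130.2]
tool_rot: [0.548, -0.448, -0.547, -0.448]
ft_force: [0.1, -0.5, -3.7]
grip_width: 59.1
```

Run:
```python
from h import *
s,T,p=pose(); e=s["eef_pos"];print(e,p,s["ft_force"])
im=grab("scene","s6");t=grab("top","t6")
b=np.array([515.2,-219,e[2]-29])
print(proj("scene",[b,b+[0,0,50],[515.2,-219,74],[515.2,-219,30]]))
cv2.imwrite("pics/m6.png",np.hstack([crop(im,190,145,66,100,6),crop(t,410,225,66,100,6)]))
```

```text
[ 516.078 -218.573  130.175] 101.36980615388653 [ 0.14  -0.517 -3.689]
[[227.962 196.395]
 [226.506 178.183]
 [228.728 205.971]
 [229.932 221.022]]
```

View pics/m6.png

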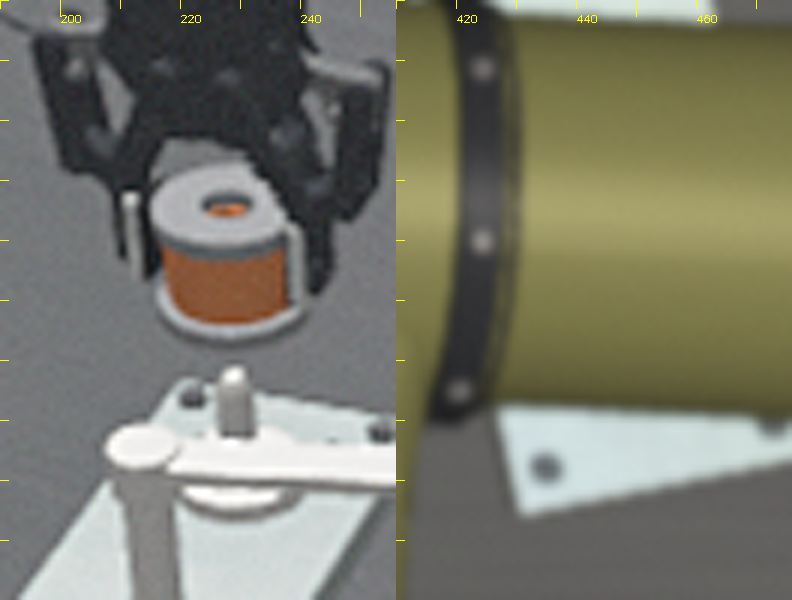

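Bore (227.8,179.3) and spindle tip (228.8,207) line up to within about 1 mm, and the keeper is well clear. I'll lower slowly, watching the force.

Call:
send_rows:
  motion:
    - {"dp": [1,0.05,-0.07],"yaw": 0}
    - {"dp": [1,0,0],"yaw": 0}
    - {"dp": [0.8,0,0],"yaw": 0}
    - {"dp": [0.5,0,0],"yaw": 0}
    - {"dp": [0.4,0,0],"yaw": 0}
    - {"dp": [0,0,0],"yaw": 0}

```text
time: 13.25
eef_pos: [515.5, -219.3, 91.4]
tool_rot: [-0.547, 0.448, 0.547, 0.448]
ft_force: [3.4, 0.3, -5.4]
grip_width: 58.9
```

Call:
send_rows:
  motion:
    - {"dp": [0.2,0,0],"yaw": 0}
    - {"dp": [0.2,0,0],"yaw": 0}
    - {"dp": [0.2,0,0],"yaw": 0}
    - {"dp": [0.2,0,0],"yaw": 0}
    - {"dp": [0,0,0],"yaw": 0}

```text
time: 13.75
eef_pos: [515.5, -219.5, 84.0]
tool_rot: [0.547, -0.448, -0.547, -0.448]
ft_force: [4.1, 0.1, -4.3]
grip_width: 58.6
```

Call:
send_rows:
  motion:
    - {"dp": [0.2,-0.1,0],"yaw": 0}
    - {"dp": [0.3,0,0],"yaw": 0}
    - {"dp": [0.3,0,0],"yaw": 0}
    - {"dp": [0.3,0,0],"yaw": 0}
    - {"dp": [0.3,0,0],"yaw": 0}
    - {"dp": [0.3,0,0],"yaw": 0}
    - {"dp": [0.2,0,0],"yaw": 0}
    - {"dp": [0,0,0],"yaw": 0}

```text
time: 14.55
eef_pos: [517.5, -219.2, 65.6]
tool_rot: [0.548, -0.448, -0.546, -0.449]
ft_force: [8.0, 0.9, -1.4]
grip_width: 58.8
```

Call:
send_rows:
  motion:
    - {"dp": [0.15,0,0],"yaw": 0}
    - {"dp": [0.15,0,0],"yaw": 0}
    - {"dp": [0,0,0],"yaw": 0}

```text
time: 14.85
eef_pos: [517.9, -219.2, 63.1]
tool_rot: [0.548, -0.447, -0.546, -0.449]
ft_force: [8.6, 0.9, -1.5]
grip_width: 58.6
```

Call:
send_rows:
  motion:
    - {"dp": [0,-0.15,0],"yaw": 0}
    - {"dp": [0.15,0,0],"yaw": 0}
    - {"dp": [0.1,0,0],"yaw": 0}
    - {"dp": [0,0,0],"yaw": 0}

```text
time: 15.25
eef_pos: [519.1, -219.1, 61.0]
tool_rot: [0.548, -0.448, -0.546, -0.449]
ft_force: [6.2, 1.3, 0.8]
grip_width: 59.3
```

Call:
send_rows:
  motion:
    - {"dp": [0.1,0,0],"yaw": 0}
    - {"dp": [0.1,0,0],"yaw": 0}
    - {"dp": [0,0,0],"yaw": 0}

```text
time: 15.55
eef_pos: [519.8, -219.3, 60.2]
tool_rot: [0.549, -0.447, -0.545, -0.449]
ft_force: [6.4, 1.6, 6.3]
grip_width: 58.7
```

Call:
send_rows:
  motion:
    - {"dp": [0.1,0,0],"yaw": 0}
    - {"dp": [0.1,0,0],"yaw": 0}
    - {"dp": [0,0,0],"yaw": 0}
  newtons: 20

```text
time: 15.85
eef_pos: [520.5, -219.2, 59.8]
tool_rot: [0.549, -0.447, -0.545, -0.449]
ft_force: [4.0, 5.5, 12.3]
grip_width: 58.8
```

Run:
```python
from h import *
s,T,p=pose(); e=s["eef_pos"];print(e,p,s["ft_force"])
im=grab("scene","s7")
print(proj("scene",[[515.2,-219,30],[515.2,-219,80]]))
cv2.imwrite("pics/m7.png",crop(im,190,165,100,75,6))
```

```text
[ 520.459 -219.249   59.831] 101.3852243156618 [ 3.954  5.518 12.327]
[[229.932 221.022]
 [228.56  203.876]]
```

View pics/m7.png

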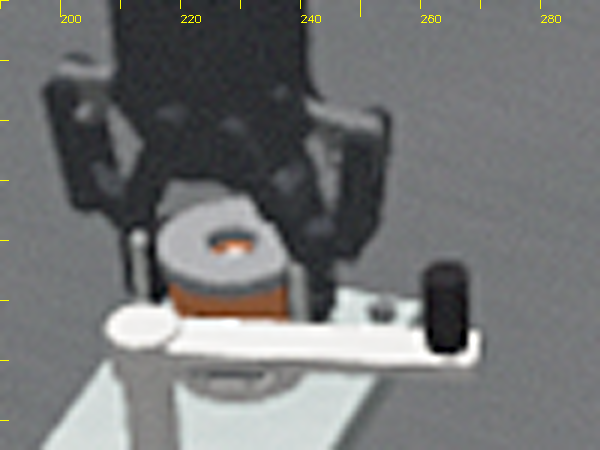

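Spool is practically home: its bore is at (229,205) where (228.6,204.9) is expected, with the spindle tip visible inside. Releasing.

Call:
send_rows:
  motion:
    - {"dp": [0,0,0],"yaw": 0}
    - {"dp": [0,0,0],"yaw": 0}
    - {"dp": [0,0,0],"yaw": 0}
    - {"dp": [0,0,0],"yaw": 0}
    - {"dp": [0,0,0],"yaw": 0}
    - {"dp": [0,0,0],"yaw": 0}
  grip: 0

```text
time: 16.5
eef_pos: [517.6, -219.1, 55.5]
tool_rot: [-0.547, 0.448, 0.547, 0.448]
ft_force: [-0.6, -0.9, 1.1]
grip_width: 85.8
```

Call:
send_rows:
  motion:
    - {"dp": [-1,0,0],"yaw": 0}
    - {"dp": [-2,0,0],"yaw": 0}
    - {"dp": [-4,0,0],"yaw": 0}
    - {"dp": [-4,0,0],"yaw": 0}
    - {"dp": [-3,0,0],"yaw": 0}
    - {"dp": [0,0,0],"yaw": 0}

```text
time: 17.1
eef_pos: [519.6, -220.0, 202.6]
tool_rot: [0.55, -0.447, -0.544, -0.45]
ft_force: [-0.6, 0.4, -0.1]
grip_width: 85.5
```

Run:
```python
from h import *
s,T,p=pose(); e=s["eef_pos"];print(e,p,s["ft_force"])
im=grab("scene","s8"); cv2.imwrite("pics/m8.png",crop(im,190,165,100,75,6))
# keeper arc: knob heading about hinge, from 114.7 to 191.3 deg; tool ahead of the knob's trailing side
H=np.array([598.7,-202.4])
for a in (115,130,150,170,191.3): print(a,(H+115*np.array([np.cos(np.radians(a)),np.sin(np.radians(a))])).round(1))
```

```text
[ 519.593 -219.964  202.572] 101.32257472622146 [-0.634  0.383 -0.113]
115 [550.1 -98.2]
130 [ 524.8 -114.3]
150 [ 499.1 -144.9]
170 [ 485.4 -182.4]
191.3 [ 485.9 -224.9]
```

View pics/m8.png

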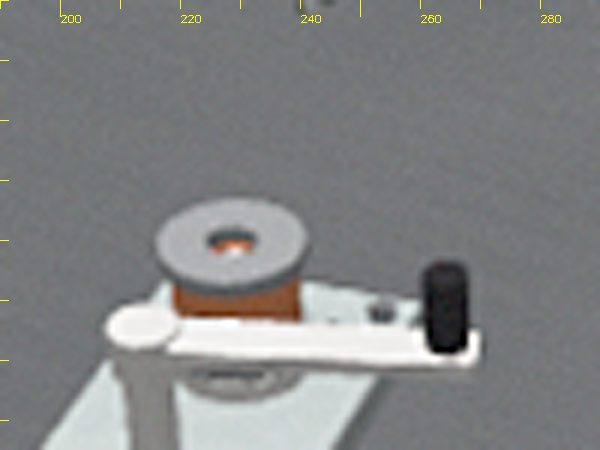

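Spool home and level: face centre (228.5,205.3) matches the expected home position. The keeper is unmoved, knob top at (264.3,209.3). Next I grip the knob with the jaws radial and follow its arc.

Run:
```python
from h import *
plan([549.6,-95.5,200],114.7,step=30)
H=np.array([598.7,-202.4]); 
P=lambda a:np.r_[H+117.5*0+115*np.array([np.cos(np.radians(a)),np.sin(np.radians(a))]),118]
# one row of the arc, in tool axes (same for every row)
print((axes(114.7).T@(P(114.7+4)-P(114.7))/10).round(3), np.linalg.norm(np.array([549.6,-95.5])-H))
```

```text
n=5 start [ 518.8 -219.4  199.4] phi 101.32 -> 114.7 q6 -1.33
[-0.01, -1.09, 2.31] -2.68
[-0.01, -1.2, 2.25] -2.68
[-0.01, -1.3, 2.2] -2.68
[-0.01, -1.4, 2.13] -2.68
[-0.01, -1.5, 2.07] -2.68
[ 0.     0.802 -0.028] 117.636813965697
```

Call:
send_rows:
  motion:
    - {"dp": [0,-1.1,2.3],"yaw": -2.7}
    - {"dp": [0,-1.2,2.25],"yaw": -2.7}
    - {"dp": [0,-1.3,2.2],"yaw": -2.7}
    - {"dp": [0,-1.4,2.1],"yaw": -2.7}
    - {"dp": [0,-1.5,2.1],"yaw": -2.7}
    - {"dp": [1,0,0],"yaw": 0}
    - {"dp": [0.5,0,0],"yaw": 0}
    - {"dp": [0,0,0],"yaw": 0}

```text
time: 17.95
eef_pos: [547.6, -95.8, 178.9]
tool_rot: [-0.595, 0.382, 0.596, 0.381]
ft_force: [-0.0, -0.1, 0.3]
grip_width: 85.1
```

Run:
```python
from h import *
plan([549.6,-95.5,118],114.7,step=80)
```

```text
n=1 start [547.6 -95.8 178.9] phi 114.76 -> 114.7 q6 -1.33
[6.09, -0.19, -0.06] 0.06
```

Call:
send_rows:
  motion:
    - {"dp": [2,-0.15,0],"yaw": 0}
    - {"dp": [2.5,0,0],"yaw": 0}
    - {"dp": [1.2,0,0],"yaw": 0}
    - {"dp": [0,0,0],"yaw": 0}
    - {"dp": [0,0,0],"yaw": 0}

```text
time: 18.45
eef_pos: [550.2, -95.2, 124.6]
tool_rot: [0.596, -0.381, -0.595, -0.381]
ft_force: [-0.5, 0.5, 0.0]
grip_width: 85.8
```

Call:
send_rows:
  motion:
    - {"dp": [0,0,0],"yaw": 0}
    - {"dp": [0,0,0],"yaw": 0}
    - {"dp": [0,0,0],"yaw": 0}
    - {"dp": [0,0,0],"yaw": 0}
    - {"dp": [0,0,0],"yaw": 0}
    - {"dp": [0,0,0],"yaw": 0}
    - {"dp": [0,0,0],"yaw": 0}
    - {"dp": [0,0,0],"yaw": 0}
  grip: 1
  newtons: 20

```text
time: 19.25
eef_pos: [550.9, -97.3, 124.5]
tool_rot: [0.597, -0.382, -0.594, -0.38]
ft_force: [6.4, -12.7, -2.5]
grip_width: 16.5
```

Knob gripped; the inward force shows I am 2–3 mm too far out radially, so I'll correct that and then swing.

Call:
send_rows:
  motion:
    - {"dp": [0,0,-0.22],"yaw": 0}
    - {"dp": [0,0,0],"yaw": 0}
    - {"dp": [0,0.4,-0.01],"yaw": -2}
    - {"dp": [0,0.8,-0.03],"yaw": -4}
    - {"dp": [0,0.8,-0.03],"yaw": -4}
    - {"dp": [0,0.8,-0.03],"yaw": -4}
    - {"dp": [0,0.8,-0.03],"yaw": -4}
    - {"dp": [0,0.8,-0.03],"yaw": -4}

```text
time: 20.05
eef_pos: [516.1, -122.9, 124.5]
tool_rot: [0.659, -0.259, -0.657, -0.259]
ft_force: [5.7, -4.7, -1.6]
grip_width: 16.9
```

Call:
send_rows:
  motion:
    - {"dp": [0,0.8,-0.03],"yaw": -4}
    - {"dp": [0,0.8,-0.03],"yaw": -4}
    - {"dp": [0,0.8,-0.03],"yaw": -4}
    - {"dp": [0,0.8,-0.03],"yaw": -4}
    - {"dp": [0,0.8,-0.03],"yaw": -4}
    - {"dp": [0,0.8,-0.03],"yaw": -4}
    - {"dp": [0,0,0],"yaw": 0}

```text
time: 20.75
eef_pos: [491.4, -163.8, 124.4]
tool_rot: [0.698, -0.118, -0.696, -0.117]
ft_force: [3.1, -3.0, 2.2]
grip_width: 16.9
```

Run:
```python
from h import *
s,T,p=pose(); e=s["eef_pos"]; d=e[:2]-[598.7,-202.4]; print(e,p,s["ft_force"],"knob heading",np.degrees(np.arctan2(d[1],d[0]))%360,np.linalg.norm(d))
```

```text
[ 491.439 -163.794  124.422] 160.86995123646193 [ 3.073 -3.013  2.181] knob heading 160.20486190880706 113.99722797452444
```

Call:
send_rows:
  motion:
    - {"dp": [0,0.8,-0.03],"yaw": -4}
    - {"dp": [0,0.8,-0.03],"yaw": -4}
    - {"dp": [0,0.8,-0.03],"yaw": -4}
    - {"dp": [0,0.8,-0.03],"yaw": -4}
    - {"dp": [0,0.8,-0.03],"yaw": -4}
    - {"dp": [0,0.8,-0.03],"yaw": -4}
    - {"dp": [0,0.6,-0.02],"yaw": -3}
    - {"dp": [0,0,0],"yaw": 0}

```text
time: 21.55
eef_pos: [486.1, -216.8, 124.4]
tool_rot: [0.706, 0.048, -0.705, 0.048]
ft_force: [0.1, -0.7, 4.1]
grip_width: 16.9
```

Call:
send_rows:
  motion:
    - {"dp": [0,0.3,-0.01],"yaw": -1.5}
    - {"dp": [0,0.3,-0.01],"yaw": -1.5}
    - {"dp": [0,0,0],"yaw": 0}

```text
time: 21.85
eef_pos: [487.0, -222.4, 124.4]
tool_rot: [0.704, 0.066, -0.704, 0.066]
ft_force: [0.2, -1.1, 5.4]
grip_width: 16.7
```

Run:
```python
from h import *
s,T,p=pose(); e=s["eef_pos"]; d=e[:2]-[598.7,-202.4]; print(e,p,s["ft_force"],s["wrist_torque"],"knob heading",np.degrees(np.arctan2(d[1],d[0]))%360,np.linalg.norm(d))
```

```text
[ 486.989 -222.411  124.358] -169.26909076519692 [ 0.153 -1.095  5.44 ] [-0.51   0.184 -0.195] knob heading 190.15567871605532 113.48863287794138
```

Call:
send_rows:
  motion:
    - {"dp": [0,0.2,0],"yaw": -1}
    - {"dp": [0,0.2,0],"yaw": -1}
    - {"dp": [0,0,0],"yaw": 0}
    - {"dp": [0,0,0],"yaw": 0}

```text
time: 22.25
eef_pos: [487.7, -225.9, 124.3]
tool_rot: [0.703, 0.078, -0.703, 0.078]
ft_force: [-0.4, 0.1, 6.3]
grip_width: 16.8
```

Call:
send_rows:
  motion:
    - {"dp": [0,0.2,0],"yaw": -1}
    - {"dp": [0,0.1,0],"yaw": 0}
    - {"dp": [0,0,0],"yaw": 0}
    - {"dp": [0,0,0],"yaw": 0}

```text
time: 22.65
eef_pos: [487.8, -226.5, 124.2]
tool_rot: [-0.702, -0.087, 0.702, -0.083]
ft_force: [-5.7, 12.2, 10.5]
grip_width: 16.9
```

The stop is reached: +y reaction of 12 N and the arm no longer moves. Releasing and backing away upward.

Call:
send_rows:
  motion:
    - {"dp": [0,-0.2,0],"yaw": 0}
    - {"dp": [0,0,0],"yaw": 0}
    - {"dp": [0,0,0],"yaw": 0}
    - {"dp": [0,0,0],"yaw": 0}
    - {"dp": [0,0,0],"yaw": 0}
    - {"dp": [0,0,0],"yaw": 0}
    - {"dp": [0,0,0],"yaw": 0}
  grip: 0

```text
time: 23.35
eef_pos: [487.7, -227.4, 123.6]
tool_rot: [-0.702, -0.085, 0.702, -0.085]
ft_force: [0.4, 0.3, -0.1]
grip_width: 85.4
```

Call:
send_rows:
  motion:
    - {"dp": [-1,0,0],"yaw": 0}
    - {"dp": [-3,0,0],"yaw": 0}
    - {"dp": [-4,0,0],"yaw": 0}
    - {"dp": [-3,0,0],"yaw": 0}
    - {"dp": [0,0,0],"yaw": 0}
    - {"dp": [0,0,0],"yaw": 0}

```text
time: 23.95
eef_pos: [488.1, -227.3, 234.8]
tool_rot: [0.703, 0.085, -0.701, 0.085]
ft_force: [0.8, 0.2, -1.5]
grip_width: 85.5
```

Run:
```python
from h import *
s,T,p=pose(); print(s["eef_pos"],s["ft_force"])
im=grab("scene","s9"); cv2.imwrite("pics/m9.png",np.hstack([crop(im,180,160,100,120,4),cv2.resize(im[100:340,200:500],(400,480))]))
H=np.array([598.7,-202.4]);k=lambda a:np.r_[H+115*np.array([np.cos(np.radians(a)),np.sin(np.radians(a))]),127]
print(proj("scene",[k(191.3),k(186),[515.2,-219,80]]))
```

```text
[ 488.096 -227.267  234.849] [ 0.796  0.215 -1.467]
[[232.117 180.71 ]
 [236.21  181.552]
 [228.56  203.876]]
```

View pics/m9.png

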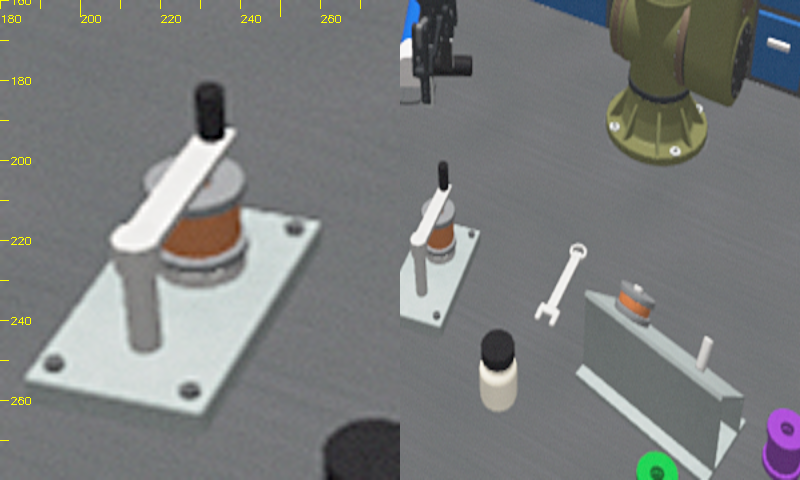

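The knob top is at (232.2,181.5), against (232.1,180.7) predicted for closed. The spool is seated flat, and the short spool, wrench and jar look unmoved. Handing in.

```bash
python3 -c "
from bench import env; print(env.job_done())"
```

```text
the job is handed in; nothing more can be done
None
```

The taller spool is on the spindle, down on its seat, and the keeper arm is closed over it; I handed the job in at about 24 s of the 61 s allowed. `env.job_done()` gives no verdict, so this rests on my own checks.

**What I did:** I drew the spool off its leaning peg. Because the tool can only point down, I tipped the spool upright on the open bench, regripped it and lowered it slowly onto the spindle. Then I gripped the keeper knob and swung the arm round to its stop.

**Last checks:**
- **Spool:** its top face showed at pixel (228.5, 205.3) against (228.6, 203.9) expected. The 1 px difference in height matches a bias I saw elsewhere in that camera. It looks flat on the seat in the final picture.
- **Keeper:** the stop pushed back with about 12 N. After release the knob was at (232.2, 181.5) against (232.1, 180.7) for fully closed.
- **Other objects:** the short spool, wrench and jar look unmoved by eye; I did not measure them.
- **Robot:** the gripper was open and raised about 110 mm above where it held the knob, with no contact force.

**What disagreed:**
- The spindle pushed sideways on the spool with up to 8.6 N while I lowered it, and the gripper ended about 5 mm off in x. The spool centred itself once released.
- My first estimate of the knob's radius was about 3 mm too large; I corrected it from the measured force.

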